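# Load a dental cast into the curing chamber through its dust flap

### The arm

A 6-joint arm with a two-finger parallel gripper is mounted at the origin on a cart in front of the work surface, level with it; the furniture and walls round the work are solid. World frame = base frame: x ahead of the robot, y to its left, z up, the work surface at z = 0. Lengths are in m, angles in rad, forces in N, time in s.
With the tool pointing down it reaches from about 0.275 to 0.875 m from the base axis. Payload 12.5 kg.
Tool frame: the origin (TCP) lies at the very end of the fingers, on their centre line; the grasp point (between the pads) lies 19 mm behind it; x points along the fingers, y is the direction in which the jaws open and shut, and the axes are right-handed (so a half turn about x gives the same grasp; the last joint's range is limited). The gripper opens to 85 mm and grips with 20 to 120 N. Pads are 22 mm wide; open, the fingers measure 114 mm over their backs; the gripper's body (76 mm by 85 mm) begins 54 mm behind the grasp point. The pads swing forward as they close: fully open they stand 13 mm farther back than shut.
Start: joints at [1.16, 0.351, 1.652, -0, 1.139, -0.085], TCP at [0.176, 0.521, 0.231] pointing down, gripper open.
Joint ranges: [-2.75, 2.75], [-0.79, 2.1], [0.01, 2.65], [-1.57, 4.71], [0.07, 3.14], [-2.87, 2.87]. Speed limits (rad/s): [2.22, 2.22, 2.79, 3.14, 3.14, 3.14].

### API

Orientations are given as a 3x3 rotation matrix whose columns are the frame's x, y, z axes.
In Python, from bench import manip gives the robot as it stands. Calls block until the motion is done:
- manip.move_ptp(position, orientation): joint-space move of the TCP to a pose.
- manip.move_l(position, attitude=None, max_speed=0.15): straight line of the TCP; attitude=None keeps the orientation; max_speed is the mean speed in m/s.
- manip.move_j(angles): joint-space move.
- manip.set_gripper(opening, effort=None): opening from 0.0 (shut) to 1.0 (fully open); effort is the grip in N (None keeps the last); returns when the fingers have stopped.
- manip.dwell(seconds).
- manip.inverse_kinematics(position, orientation): joint angles nearest the present ones, or None.
- manip.grab_frame(name): name is "side" or "top"; returns (picture, depth): 400x640x3 uint8, red, green, blue; 400x640 float32, m along the optical axis (not along the pixel's ray), 0 where there is no reading.
- manip.get_calibration(name): a dict with "camera_matrix" (3x3 intrinsics, pixels), "R" (3x3) and "t" (3): a world point X has camera coordinates R X + t. Camera axes: x right, y down, z forward; pixel columns grow to the right and rows downward; lengths in m; the calibration is good to about 2 mm. A picture is of the moment at which its call begins. get_calibration takes no time and is no camera call.
A pose or a line that the arm cannot do raises manip.Unreachable and nothing moves.
- manip.sign_off(): hands the job in, once; it reports no verdict.
Trained networks look in the newest picture that a camera, given by its name, has taken for a name from the list of things; names that differ only in an ending like _2 or _b are one class to them, and where a whole thing is asked for, a point or a joint stands for the part that bears it (a point fixed in the world has none). Each returns a list of dicts, best first, with "confidence" (0 to 1); they miss things now and then, are a little off and sometimes report something else, mostly with a low value. They report only what shows in the picture. A call takes as long as a camera call.
- manip.look_for(camera, name): "at" ([x, y, z] in m, in world coordinates, good to about 4 mm: the middle of the surface that is visible of it).
Readings, each from a call of its own:
- manip.current_time(): time.
- manip.current_qpos(): joint angles.
- manip.current_joint_vel(): joint speeds.
- manip.current_joint_torque(): joint torques, N m.
- manip.current_ee_pos(): TCP position.
- manip.current_tcp_rot(): TCP orientation.
- manip.current_force(): force on the tool from outside, world axes, zero at the start.
- manip.current_ft_torque(): the same for the moment, N m.
- manip.current_grip_width(): opening from 0.0 (shut) to 1.0 (fully open).
Only numpy, scipy, OpenCV 4.12 (cv2) and the standard library are available. Lean on these libraries where they do the work, as an engineer would, in place of code of your own. Each camera call takes 0.05 s, during which the arm holds its last target.

### The job

Put the ochre-yellow dental cast, teeth up, on the middle of the steel plate of the pulled-out tray and let go of it. Then push the tray fully home by its blue handle, so that the cast pushes the amber spring flap open, passes under it, and the flap falls shut behind it.

Things in the scene. Friction and masses are not known exactly. Their poses are not given: they have to be found in the camera images.
- ochre_cast_mid (a point): Centre (15.5 mm above the underside) of the loose ochre-yellow plaster jaw cast, 51 (x) x 66 (y) x 31 mm high, 75 g; z up. White and mint-green casts of the same shape, 115 mm or more away, are not wanted. Its solid base, the lower 16 mm, is grasped across x (51 mm) with the fingertips just above what it stands on. Which way round it stands on the tray does not matter.
- tray_plate (a point): Centre of the upper face of the sliding tray's steel plate, 92 (x) x 96 mm, 10 mm over the worktop; x points into the chamber, z up. Fence 14 mm high, 5 thick along its rear (-x) edge. Handle: upright blue bar 14 (x) x 30 (y) mm, its middle at x = -135, y = 0, its top 85 mm above the plate; pinch it from above. The tray slides along x only, friction 1.2 N, stays where left.
- chamber_mouth (a point): Middle of the front face of the fixed white curing chamber, at worktop height; x points into it along the tray's slide, z up. It is 126 mm wide, 160 mm deep, 104 mm high, roofed, 108 mm wide inside. The plate's centre starts at x = -85 to -70 mm and is fully home, against a stop, at x = +95 mm; the handle then stands 40 mm in front of the chamber.
- flap (a joint): Amber see-through dust flap in the chamber's mouth, 104 mm wide, 51 mm long, hinged at its upper edge 80 mm above the worktop, 9 mm inside the front face. 0 = shut (upright), up to 1.4 rad as it swings inward. A weak spring (under 0.4 N at its edge) shuts it. The empty tray and its fence pass below it; a cast on the plate pushes it open to about 0.7 rad.

How it is judged:
By the outcome, as a careful person would: the job done as asked, in the order asked, and still so for the second after the job is handed in, with the robot touching nothing.
It also fails if it takes over 54 s, if anything falls off the work surface, if the arm or the gripper's body presses on something with over 40 N, if the wrist force passes 120 N, or if a joint passes its speed limit or range.

## Working session

There is one attempt and no reset: what is moved stays moved. The work goes in short steps, each a Python script; the robot and the scene stay as the last script left them, time stands still between calls to the robot, and variables do not carry over. Pictures are saved under pics/ and viewed, and the job is handed in when it is done.

```bash
mkdir -p pics; cat > h.py <<'E'
from bench import manip
import numpy as np, cv2
def snap(cam,fn):
    p,d=manip.grab_frame(cam); cv2.imwrite('pics/'+fn,cv2.cvtColor(p,cv2.COLOR_RGB2BGR)); np.save('pics/'+fn+'.npy',d); return p,d
def world(cam,d,mask):
    c=manip.get_calibration(cam);K=np.array(c['camera_matrix']);R=np.array(c['R']);t=np.array(c['t'])
    v,u=np.nonzero(mask&(d>0)); z=d[v,u]
    P=np.stack([(u-K[0,2])/K[0,0]*z,(v-K[1,2])/K[1,1]*z,z],1)
    return (P-t)@R,u,v
def proj(cam,X):
    c=manip.get_calibration(cam);K=np.array(c['camera_matrix']);p=np.array(c['R'])@X+np.array(c['t']);q=K@p;return q[:2]/q[2]
E
python3 - <<'E'
from h import *
for c in("side","top"):
    snap(c,c+'0.png')
    k=manip.get_calibration(c); print(c,np.round(k['camera_matrix'],1).tolist(),np.round(k['R'],3).tolist(),np.round(k['t'],3))
    for n in("ochre_cast_mid","tray_plate","chamber_mouth","flap"):
        for r in manip.look_for(c,n)[:3]: print(c,n,np.round(r['at'],4),round(r['confidence'],2),proj(c,np.array(r['at'])).round())
print(manip.current_time(),manip.current_tcp_rot().round(3))
E
```

```text
side [[392.5, 0.0, 327.2], [0.0, 392.5, 198.6], [0.0, 0.0, 1.0]] [[-0.988, -0.154, 0.022], [-0.077, 0.363, -0.929], [0.135, -0.919, -0.37]] [0.569 0.131 0.975]
side ochre_cast_mid [ 0.4842 -0.2573  0.0167] 0.68 [367. 194.]
side tray_plate [ 0.5605 -0.0629  0.0107] 0.93 [336. 218.]
side chamber_mouth [0.7121 0.0177 0.0463] 0.96 [276. 214.]
top [[427.7, 0.0, 319.0], [0.0, 427.7, 208.2], [0.0, 0.0, 1.0]] [[0.024, -1.0, 0.008], [-0.988, -0.025, -0.155], [0.155, -0.005, -0.988]] [-0.008  0.558  1.167]
top ochre_cast_mid [ 0.4816 -0.27    0.0139] 0.59 [414. 239.]
top tray_plate [ 0.5777 -0.063   0.0087] 0.75 [343. 204.]
top chamber_mouth [ 0.6819 -0.0456  0.0631] 0.61 [338. 165.]
0.5 [[-0.     0.32   0.947]
 [-0.     0.947 -0.32 ]
 [-1.    -0.    -0.   ]]
```

View pics/side0.png

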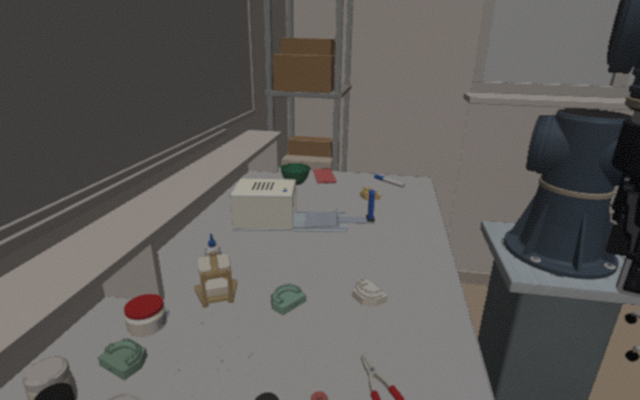

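View pics/top0.png

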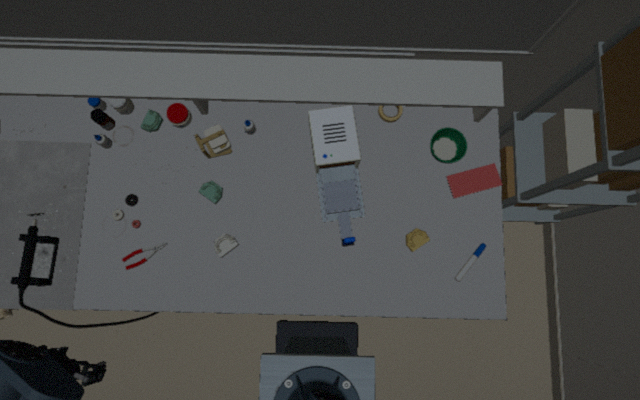

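The side view shows the ochre cast at (369,194), chamber (265,203), tray (320,219) and blue handle (371,205). The top view shows the cast at (416,239), handle (348,240), plate (342,195) and chamber (334,137). Next I'll measure these with depth.

```bash
python3 - <<'E'
from h import *
p=cv2.imread('pics/top0.png'); d=np.load('pics/top0.png.npy')
a=cv2.resize(p[95:265,290:450],None,fx=3.5,fy=3.5,interpolation=cv2.INTER_CUBIC); 
a=np.clip(a.astype(float)*1.5,0,255).astype(np.uint8); cv2.imwrite('pics/topc.png',a)
hsv=cv2.cvtColor(p,cv2.COLOR_BGR2HSV)
vv,uu=np.mgrid[:400,:640]
full=np.ones((400,640),bool)
P,u,v=world('top',d,full); 
roi=(u>395)&(u<440)&(v>220)&(v<260)
W=P[roi]; m=W[:,2]>0.006; Q=W[m]; print('cast',len(Q),Q.min(0).round(4),Q.max(0).round(4), cv2.minAreaRect((Q[:,:2]*1000).astype(np.float32)))
print('table z',np.median(W[~m][:,2]))
# colour-mask
s=(hsv[...,1]>70)&(hsv[...,0]>12)&(hsv[...,0]<32)&(uu>395)&(uu<440)&(vv>220)&(vv<260)
Q,_,_=world('top',d,s); print('castcol',len(Q),cv2.minAreaRect((Q[:,:2]*1000).astype(np.float32)),Q.mean(0))
# chamber roof
roi=(u>295)&(u<370)&(v>95)&(v<175); W=P[roi]; Q=W[(W[:,2]>0.095)&(W[:,2]<.115)]
print('roof',len(Q),cv2.minAreaRect((Q[:,:2]*1000).astype(np.float32)),np.median(Q[:,2]))
# handle
b=(hsv[...,0]>100)&(hsv[...,0]<130)&(hsv[...,1]>130)&(uu>330)&(uu<365)&(vv>225)&(vv<255)
Q,_,_=world('top',d,b); Q=Q[Q[:,2]>0.08]
print('handle',len(Q),cv2.minAreaRect((Q[:,:2]*1000).astype(np.float32)),np.median(Q,0))
roi=(u>310)&(u<375)&(v>165)&(v<225); W=P[roi]; Q=W[(W[:,2]>0.006)&(W[:,2]<.03)]
print('tray',len(Q),cv2.minAreaRect((Q[:,:2]*1000).astype(np.float32)),np.median(Q[:,2]))
E
```

```text
cast 377 [ 0.4238 -0.3315  0.0061] [ 0.5306 -0.2183  0.0354] ((475.879150390625, -275.6181335449219), (108.63774871826172, 110.00924682617188), 4.185068607330322)
table z 0.00041909499583115176
castcol 342 ((484.3290710449219, -276.5036926269531), (48.19332504272461, 69.4087142944336), 35.48008346557617) [ 0.4803765  -0.27343438  0.01968967]
roof 2531 ((755.6554565429688, -29.388015747070312), (160.5396728515625, 126.32552337646484), 9.189395904541016) 0.10441270152764799
handle 57 ((467.6363525390625, -76.09825134277344), (14.050963401794434, 27.933008193969727), 9.302481651306152) [ 0.4662998  -0.07625074  0.09484333]
tray 1566 ((604.429443359375, -64.0960693359375), (171.45108032226562, 183.2374267578125), 1.392401099205017) 0.009984870770367398
```

View pics/topc.png

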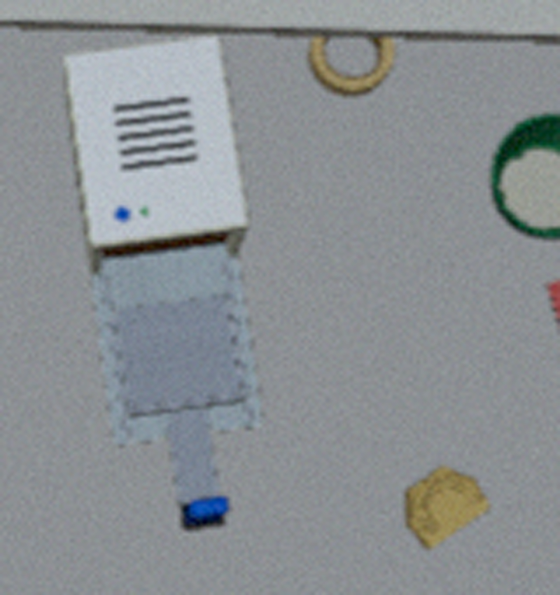

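The crop shows the plate centred near top-image (341,197), with the cast's heel edge running lower right from (413,252) to (429,238). The roof and handle agree on a slide direction of +9.2°. I'll check these as overlays and refine the cast's yaw.

```bash
cat > geo.py <<'E'
from h import *
yaw=np.deg2rad(9.2)
ex=np.array([np.cos(yaw),np.sin(yaw),0]);ey=np.array([-ex[1],ex[0],0])
handle=np.array([.4676,-.0761,0]); plate=handle+.135*ex; mouth=np.array([.7557,-.0294,0])-.08*ex
def tool(a): # jaw axis at angle a
    x=np.array([0,0,-1.]);y=np.array([np.cos(a),np.sin(a),0]);return np.stack([x,y,np.cross(x,y)],1)
E
python3 - <<'E'
from geo import *
p=cv2.imread('pics/top0.png'); d=np.load('pics/top0.png.npy')
S=9;u0,v0=385,205
big=cv2.resize(p[v0:v0+60,u0:u0+60],None,fx=S,fy=S,interpolation=cv2.INTER_CUBIC)
big=np.clip(big*1.5,0,255).astype(np.uint8)
hsv=cv2.cvtColor(p,cv2.COLOR_BGR2HSV); vv,uu=np.mgrid[:400,:640]
s=(hsv[...,1]>70)&(hsv[...,0]>12)&(hsv[...,0]<32)&(uu>395)&(uu<440)&(vv>220)&(vv<260)
Q,_,_=world('top',d,s)
for a in range(20,56,5):
    t=np.deg2rad(a);A=Q[:,:2]@np.array([np.cos(t),np.sin(t)]);B=Q[:,:2]@np.array([-np.sin(t),np.cos(t)])
    A0,A1=np.percentile(A,[1,99]);B0,B1=np.percentile(B,[1,99]);ca,cb=(A0+A1)/2,(B0+B1)/2
    print(a,(A1-A0).round(4),(B1-B0).round(4),(ca*np.array([np.cos(t),np.sin(t)])+cb*np.array([-np.sin(t),np.cos(t)])).round(4), np.sort(A)[:40:8].round(4))
def box(img,c,a,lx,ly,z,u0,v0,S,col):
    R=np.array([[np.cos(a),-np.sin(a)],[np.sin(a),np.cos(a)]])
    pts=[]
    for i,j in((-1,-1),(1,-1),(1,1),(-1,1)):
        q=R@np.array([i*lx/2,j*ly/2])+c[:2]; pts.append((proj('top',np.array([*q,z]))-[u0,v0]+.5)*S)
    cv2.polylines(img,[np.int32(pts)],True,col,1)
box(big,np.array([.4843,-.2765]),np.deg2rad(35.5),.051,.066,0,u0,v0,S,(0,0,255))
box(big,np.array([.4843,-.2765]),np.deg2rad(35.5),.051,.066,.016,u0,v0,S,(255,0,0))
S2=5;u1,v1=290,150
b2=np.clip(cv2.resize(p[v1:v1+105,u1:u1+100],None,fx=S2,fy=S2,interpolation=cv2.INTER_CUBIC)*1.5,0,255).astype(np.uint8)
box(b2,plate,yaw,.092,.096,.01,u1,v1,S2,(0,0,255)); box(b2,handle,yaw,.014,.030,.095,u1,v1,S2,(0,255,255));box(b2,mouth,yaw,.001,.126,.104,u1,v1,S2,(0,255,0))
H=max(big.shape[0],b2.shape[0]);o=np.zeros((H,big.shape[1]+b2.shape[1],3),np.uint8);o[:big.shape[0],:big.shape[1]]=big;o[:b2.shape[0],big.shape[1]:]=b2
o=cv2.resize(o,None,fx=.75,fy=.75,interpolation=cv2.INTER_AREA);cv2.imwrite('pics/ov.png',o)
E
```

```text
20 0.0515 0.063 [ 0.4815 -0.2765] [0.33   0.3343 0.3362 0.338  0.3396]
25 0.0493 0.0623 [ 0.4821 -0.2758] [0.2934 0.2971 0.2991 0.3005 0.3016]
30 0.0477 0.0615 [ 0.4824 -0.2749] [0.2546 0.2578 0.2589 0.26   0.2612]
35 0.0469 0.0614 [ 0.4824 -0.274 ] [0.2138 0.2152 0.2165 0.2174 0.2184]
40 0.0475 0.0619 [ 0.4823 -0.2737] [0.1681 0.1703 0.1719 0.1729 0.1736]
45 0.0496 0.0619 [ 0.4816 -0.2739] [0.1201 0.1238 0.1258 0.1265 0.1279]
50 0.0513 0.062 [ 0.4809 -0.2736] [0.0711 0.0748 0.0772 0.0792 0.0805]
55 0.0537 0.0619 [ 0.4798 -0.2738] [0.0216 0.0256 0.0287 0.0306 0.0326]
```

View pics/ov.png

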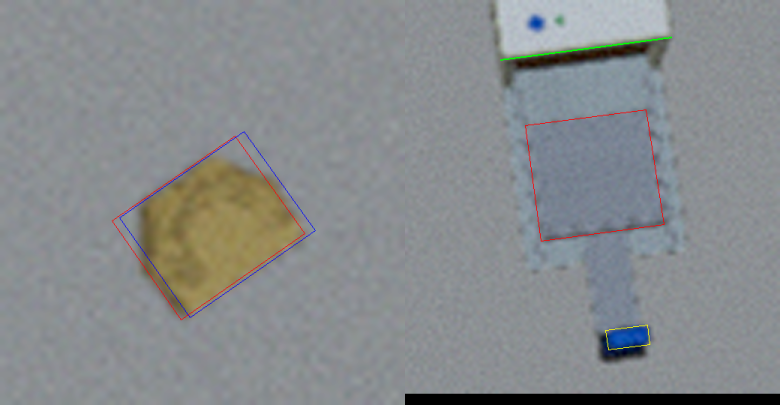

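The plate, mouth and handle overlays all line up. The cast box fits within about 2 mm, so I'll grasp now.

```bash
python3 - <<'E'
from geo import *
c=np.array([.4833,-.2755,0]);a=np.deg2rad(36)
for k in(0,np.pi):
    for nm,P,an in(("g",c,a+k),("p",plate,yaw+np.pi/2+k),("p2",plate,yaw-np.pi/2+k)):
        q=manip.inverse_kinematics(P+[0,0,.1],tool(an)); print(k,nm,None if q is None else np.round(q,2))
E
```

```text
0 g [-0.6   0.53  1.74 -0.    0.87 -1.23]
0 p [-0.17  0.6   1.61 -0.    0.93 -1.9 ]
0 p2 [-0.17  0.6   1.61 -0.    0.93  1.24]
3.141592653589793 g [-0.6   0.53  1.74 -0.    0.87  1.91]
3.141592653589793 p [-0.17  0.6   1.61 -0.    0.93  1.24]
3.141592653589793 p2 [-0.17  0.6   1.61 -0.    0.93 -1.9 ]
```

```bash
python3 - <<'E'
from geo import *
c=np.array([.4833,-.2755,0]);T=tool(np.deg2rad(36))
manip.set_gripper(1.0,40)
manip.move_ptp(c+[0,0,.15],T)
manip.move_l(c+[0,0,.03],max_speed=.12); print(manip.current_force())
manip.move_l(c+[0,0,.002],max_speed=.05); print(manip.current_force(),manip.current_ee_pos())
manip.set_gripper(0.0,40); w=manip.current_grip_width();print('w',w,w*85)
snap('top','g0.png')
manip.move_l(c+[0,0,.16],max_speed=.12)
print(manip.current_grip_width()*85,manip.current_force(),manip.current_time())
snap('side','g1.png')
E
python3 -c "
import cv2,numpy as np
a=cv2.imread('pics/g1.png');b=cv2.imread('pics/g0.png')
cv2.imwrite('pics/g1c.png',np.hstack([cv2.resize(a[100:230,300:430],None,fx=3,fy=3),cv2.resize(b[180:310,350:480],None,fx=3,fy=3)]))"
```

```text
[ 0.07277521  0.04157483 -0.36792771]
[-0.38560024 -0.09061083 -0.16202908] [ 0.48334604 -0.27552776  0.00197043]
w 0.5688520490665183 48.352424170654054
48.47584955375643 [-0.09829775  0.57425176 -1.70629371] 7.55
```

View pics/g1c.png

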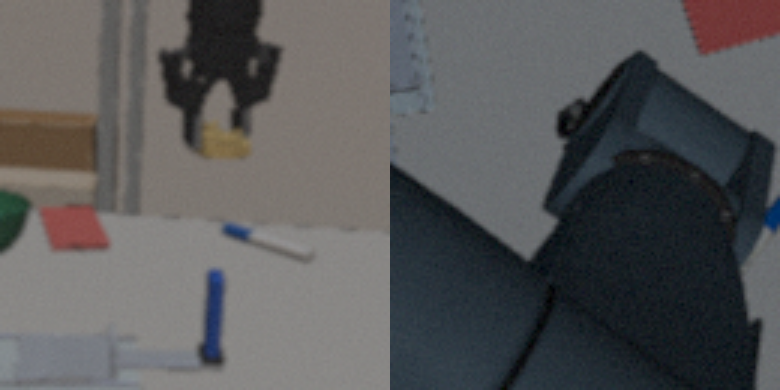

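The left half shows the cast held between the fingers, upright, around side pixel (375,147). I'll measure how it hangs.

```bash
python3 - <<'E'
from geo import *
p=cv2.imread('pics/g1.png'); d=np.load('pics/g1.png.npy')
hsv=cv2.cvtColor(p,cv2.COLOR_BGR2HSV); vv,uu=np.mgrid[:400,:640]
s=(hsv[...,1]>70)&(hsv[...,0]>12)&(hsv[...,0]<32)&(uu>355)&(uu<390)&(vv>130)&(vv<160)
Q,_,_=world('side',d,s)
Q=Q-manip.current_ee_pos(); L=Q@manip.current_tcp_rot()
for n,i in(("z up",-L[:,0]),("jaw",L[:,1]),("toolz",L[:,2])): print(n,len(i),np.percentile(i,[1,5,50,95,99]).round(4))
E
```

```text
z up 157 [-0.0004  0.0009  0.0136  0.0266  0.0279]
jaw 157 [-0.0229 -0.016   0.008   0.0231  0.0249]
toolz 157 [-0.0372 -0.0355 -0.0265 -0.0067  0.0185]
```

```bash
python3 - <<'E'
from geo import *
T=tool(yaw+np.pi/2); c=plate+.0015*ex
manip.move_ptp(c+[0,0,.16],T); f0=manip.current_force()
manip.move_l(c+[0,0,.035],max_speed=.12)
manip.move_l(c+[0,0,.0125],max_speed=.04); print(f0,manip.current_force(),manip.current_ee_pos())
manip.set_gripper(0.80); manip.dwell(.2)
manip.move_l(c+[0,0,.06],max_speed=.08)
manip.move_l(c-.10*ex+[0,0,.22],max_speed=.2)
print(manip.current_time(),manip.current_force())
snap('side','p1.png');snap('top','p1t.png')
E
python3 -c "
import cv2,numpy as np
a=cv2.imread('pics/p1.png');b=cv2.imread('pics/p1t.png')
cv2.imwrite('pics/p1c.png',np.hstack([cv2.resize(a[150:280,220:390],None,fx=3,fy=3)[:, :400],cv2.resize(b[130:260,285:415],None,fx=3,fy=3)]))"
```

```text
[ 0.1273895   0.63446899 -0.74358236] [1.14170022 3.09787491 3.53571202] [ 0.60273927 -0.05409655  0.01254988]
12.85 [ 0.89434535 -0.30020324 -0.33252135]
```

View pics/p1c.png

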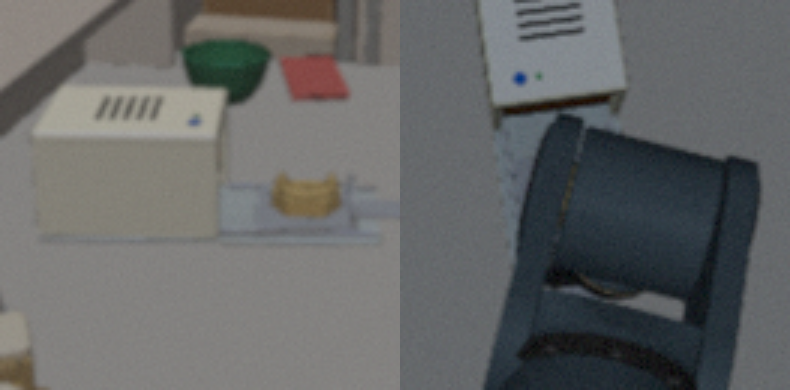

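The side view (left half) shows the cast upright on the plate, around pixel (322,215). The arm blocks the top view, so I'll step aside to measure the placement.

```bash
cat > meas.py <<'E'
from geo import *
def meas(cam,d,p,lo,hi):
    hsv=cv2.cvtColor(p,cv2.COLOR_RGB2HSV)
    s=(hsv[...,1]>70)&(hsv[...,0]>12)&(hsv[...,0]<32)
    s=cv2.morphologyEx(s.astype(np.uint8),cv2.MORPH_OPEN,np.ones((2,2)))>0
    Q,u,v=world(cam,d,s); L=np.stack([(Q-plate)@ex,(Q-plate)@ey,Q[:,2]],1)
    k=(abs(L[:,0]-0)<.07)&(abs(L[:,1])<.06)&(L[:,2]>.012)&(L[:,2]<.06);L=L[k]
    print(cam,len(L),np.percentile(L,[1,5,50,95,99],axis=0).round(4).tolist(), cv2.minAreaRect((L[:,:2]*1000).astype(np.float32)))
E
python3 - <<'E'
from meas import *
manip.move_ptp(np.array([.30,-.30,.25]),tool(yaw+np.pi/2))
p,d=snap('top','p2t.png'); meas('top',d,p,0,0)
p,d=snap('side','p2s.png'); meas('side',d,p,0,0); print(manip.current_time())
b=cv2.imread('pics/p2t.png');cv2.imwrite('pics/p2c.png',np.clip(cv2.resize(b[140:260,290:410],None,fx=5,fy=5,interpolation=2)*1.5,0,255).astype(np.uint8))
E
```

```text
top 303 [[-0.0317, -0.0266, 0.0141], [-0.0286, -0.0223, 0.0219], [-0.0037, -0.0029, 0.028], [0.0214, 0.0188, 0.0393], [0.0248, 0.0211, 0.0422]] ((-3.052980422973633, -2.8289241790771484), (57.90815734863281, 50.247535705566406), 0.4736635982990265)
side 211 [[-0.0323, 0.0035, 0.0124], [-0.0292, 0.0069, 0.0136], [-0.0016, 0.02, 0.0261], [0.0233, 0.0267, 0.037], [0.0262, 0.0287, 0.0384]] ((-3.6111526489257812, 15.839009284973145), (59.064491271972656, 25.774837493896484), 3.580975294113159)
14.225
```

View pics/p2c.png

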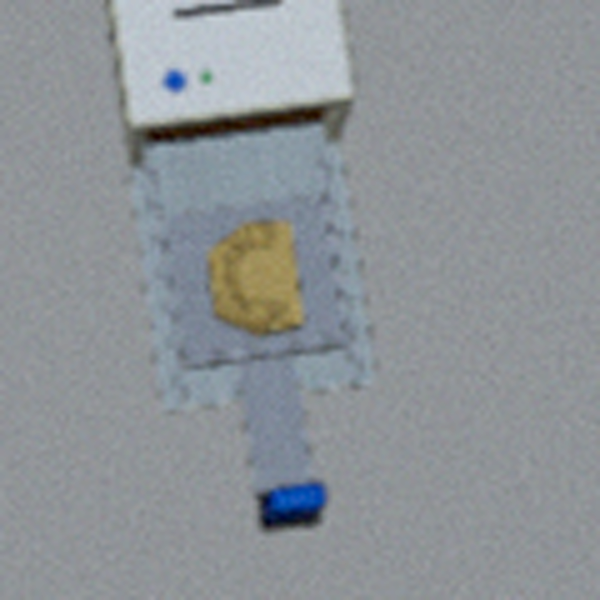

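The top view shows the cast square on the plate, teeth up, about 3 mm from the middle and clear of the fence (cast at crop (255,278), fence at row 355). Next I'll pinch the handle and push.

```bash
python3 - <<'E'
from meas import *
T=tool(yaw+np.pi/2); h=handle
manip.move_ptp(h+[0,0,.18],T)
manip.set_gripper(.7,30)
manip.move_l(h+[0,0,.062],max_speed=.1); print(manip.current_force())
manip.set_gripper(0,40); print('w',manip.current_grip_width()*85,manip.current_force())
manip.move_l(h+.05*ex+[0,0,.062],max_speed=.05); print(manip.current_force()@ex,manip.current_force()@ey,manip.current_time())
snap('side','q1.png')
manip.move_l(h+.10*ex+[0,0,.062],max_speed=.04); print(manip.current_force()@ex,manip.current_force()@ey,manip.current_time())
snap('side','q2.png')
E
python3 -c "
import cv2,numpy as np
f=lambda n:cv2.resize(cv2.imread('pics/'+n)[150:260,220:390],None,fx=2.3,fy=2.3)
cv2.imwrite('pics/qc.png',np.hstack([f('q1.png'),f('q2.png')]))"
```

```text
[-0.44058855  0.40490021  0.01876692]
w 29.444857174330767 [ 0.16309582 -4.38695634  3.62238342]
0.8784879788261332 -5.463867616424455 18.4333
0.751091292248483 -4.793565794909158 19.8833
```

View pics/qc.png

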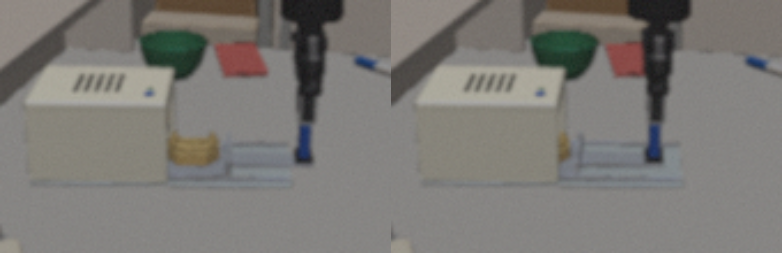

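The tray is moving with the gripper and the cast is entering the mouth (right panel, near (565,147)), still against the fence end. I'll go on to the stop.

```bash
python3 - <<'E'
from meas import *
h=handle
for s in(.14,.165,.168,.170,.172,.174,.176,.178):
    manip.move_l(h+s*ex+[0,0,.062],max_speed=.04 if s<.166 else .02)
    f=manip.current_force();print(s,(f@ex).round(2),(f@ey).round(2),((manip.current_ee_pos()-h)@ex).round(4),manip.current_time())
    if f@ex<-10: break
snap('side','r1.png')
E
```

```text
0.14 1.59 -5.38 0.1407 21.0833
0.165 1.42 -4.32 0.1657 21.8583
0.168 1.74 -4.52 0.1687 22.1583
0.17 0.56 -4.13 0.1706 22.4083
0.172 -2.98 -5.29 0.172 22.6583
0.174 -17.11 -3.6 0.172 22.9083
```

The stop was reached at 172 mm, against 171.7 mm predicted. Releasing.

```bash
python3 - <<'E'
from meas import *
h=handle
manip.move_l(h+.1725*ex+[0,0,.062],max_speed=.02); print(manip.current_force())
manip.set_gripper(.75); manip.dwell(.2); print(manip.current_force())
manip.move_l(h+.1725*ex+[0,0,.2],max_speed=.12)
manip.move_ptp(np.array([.32,-.25,.28]),tool(yaw+np.pi/2)); print(manip.current_time())
p,d=snap('top','s1t.png'); 
hsv=cv2.cvtColor(p,cv2.COLOR_RGB2HSV);vv,uu=np.mgrid[:400,:640]
b=(hsv[...,0]>100)&(hsv[...,0]<130)&(hsv[...,1]>130)&(uu>320)&(uu<365)&(vv>160)&(vv<255)
Q,_,_=world('top',d,b); Q=Q[(Q[:,2]>.08)&(Q[:,2]<.1)]; r=cv2.minAreaRect((Q[:,:2]*1000).astype(np.float32)); print(r)
c=np.array([*r[0],0])/1000-mouth*[1,1,0]; print('handle in mouth frame',c@ex,c@ey)
snap('side','s1.png')
for n in('flap','ochre_cast_mid','tray_plate'):
  for cam in('top','side'):
    for x in manip.look_for(cam,n)[:2]: print(cam,n,np.round(x['at'],3),x['confidence'])
f=lambda i,a:cv2.resize(cv2.imread('pics/'+i)[a],None,fx=3.2,fy=3.2,interpolation=2)
cv2.imwrite('pics/sc.png',np.clip(np.hstack([f('s1t.png',np.s_[100:225,285:405]),f('s1.png',np.s_[140:265,220:340])])*1.6,0,255).astype(np.uint8))
E
```

```text
[-4.58414784 -6.38575821 10.04475148]
[ 0.5684454  -0.61461219  0.30737261]
26.575
((637.6949462890625, -48.90735626220703), (13.985486030578613, 28.741065979003906), 11.419181823730469)
handle in mouth frame -0.03960592726788157 -0.00038963066117976396
top tray_plate [ 0.638 -0.044  0.019] 0.82
side tray_plate [ 0.639 -0.036  0.031] 0.59
```

View pics/sc.png

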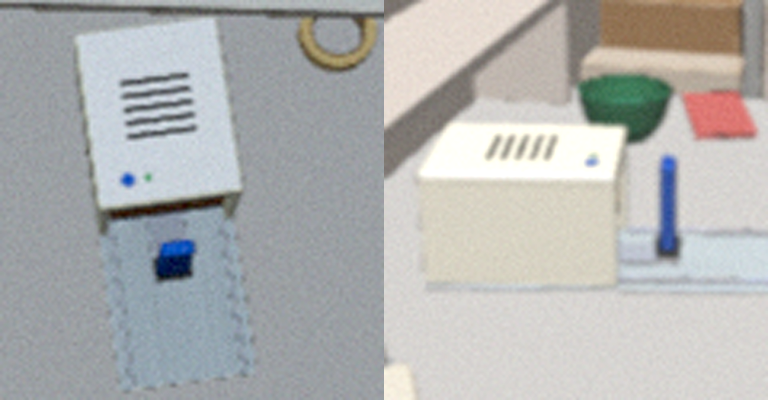

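The tray is home: the handle is 39.6 mm in front of the mouth. The amber strip under the roof edge (crop (165,208)) looks as it did at the start. I'll compare depth in the mouth before and after to check the flap.

```bash
python3 - <<'E'
from meas import *
for f in('top0.png','s1t.png'):
    p=cv2.cvtColor(cv2.imread('pics/'+f),cv2.COLOR_BGR2RGB);d=np.load('pics/'+f+'.npy')
    Q,u,v=world('top',d,np.ones((400,640),bool)); L=np.stack([(Q-mouth)@ex,(Q-mouth)@ey,Q[:,2]],1)
    k=(L[:,0]>0.002)&(L[:,0]<.07)&(abs(L[:,1])<.047)&(L[:,2]<.095)&(L[:,2]>-.01)
    print(f,k.sum(),np.percentile(L[k],[5,50,95],axis=0).round(4).tolist() if k.any() else '',p[v[k],u[k]].mean(0) if k.any() else '')
    uv=[proj('top',mouth+.009*ex+y*ey+[0,0,z]) for z in(.075,.07,.065) for y in(-.03,0,.03)]
    print([p[int(round(b)),int(round(a))].tolist() for a,b in uv])
E
```

```text
top0.png 224 [[0.0026, -0.0423, 0.0015], [0.0082, -0.0015, 0.0075], [0.0129, 0.0417, 0.0588]] [63.57142857 66.12053571 67.50892857]
[[84, 85, 79], [101, 105, 96], [67, 65, 62], [84, 85, 79], [45, 47, 40], [67, 65, 62], [41, 39, 37], [45, 47, 40], [67, 65, 62]]
s1t.png 221 [[0.0025, -0.0427, 0.0019], [0.0082, -0.0006, 0.0126], [0.0125, 0.0415, 0.0601]] [63.75565611 65.21719457 67.71493213]
[[82, 86, 76], [104, 107, 97], [72, 73, 66], [82, 86, 76], [54, 53, 46], [72, 73, 66], [39, 35, 27], [54, 53, 46], [72, 73, 66]]
```

```bash
python3 - <<'E'
from meas import *
for f in('top0.png','s1t.png'):
    p=cv2.cvtColor(cv2.imread('pics/'+f),cv2.COLOR_BGR2RGB);d=np.load('pics/'+f+'.npy')
    Q,u,v=world('top',d,np.ones((400,640),bool)); L=np.stack([(Q-mouth)@ex,(Q-mouth)@ey,Q[:,2]],1)
    for a,b in((.025,.04),(.04,.055),(.055,.075)):
        k=(L[:,0]>-.01)&(L[:,0]<.09)&(abs(L[:,1])<.045)&(L[:,2]<b)&(L[:,2]>a)
        print(f,a,k.sum(),np.percentile(L[k][:,0],[10,50,90]).round(4),p[v[k],u[k]].mean(0).round())
E
```

```text
top0.png 0.025 32 [0.0073 0.0081 0.009 ] [46. 49. 51.]
top0.png 0.04 43 [0.0078 0.0084 0.0091] [29. 17.  8.]
top0.png 0.055 15 [0.0079 0.0082 0.0088] [30. 21. 11.]
s1t.png 0.025 34 [0.0073 0.0083 0.009 ] [45. 46. 50.]
s1t.png 0.04 41 [0.0073 0.0085 0.0093] [31. 19. 10.]
s1t.png 0.055 15 [0.0073 0.0082 0.0085] [31. 18. 11.]
```

The flap stands upright at x ≈ 8.3 mm, the same as at the start, so it is shut. Handing in.

```bash
python3 -c "
from bench import manip
manip.sign_off();print(manip.current_time())"
```

```text
the job is handed in; nothing more can be done
the job is handed in; nothing more can be done
```

I put the ochre-yellow cast teeth up on the steel plate, let go of it, then pushed the tray home by its blue handle and handed the job in at about 27 s.

- **Placement:** before the push, the cast sat about 3 mm from the plate's centre and clear of the rear fence.
- **Tray:** it met the stop after 172 mm, against 171.7 mm expected. With the handle released it stood 39.6 mm in front of the chamber; 40 mm is fully home.
- **Flap:** depth readings in the mouth show it upright, about 8 mm inside the front face, the same as at the start.
- **Forces:** the largest reading at my checks was about 17 N along the slide, at the stop.

The networks never reported the flap, so its state rests on depth and colour in the top view. The cast is hidden inside the chamber, and neither camera could confirm its final position there.

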